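# Index the dog ring one notch on the dividing table

### The arm

A 6-joint arm with a two-finger parallel gripper is mounted at the origin on the work surface; the furniture and walls round the work are solid. World frame = base frame: x ahead of the robot, y to its left, z up, the work surface at z = 0. Lengths are in mm, angles in rad, forces in N, time in s.
With the tool pointing down it reaches from about 300 to 775 mm from the base axis. Payload 14.6 kg.
Tool frame: the origin (TCP) lies midway between the tips of the shut fingers; the grasp point (between the pads) lies 19 mm behind it (pinch_z is the distance from the TCP to the grasp point, in mm); z points along the fingers, y is the direction in which the jaws open and shut (so a half turn about z gives the same grasp; the last joint's range is limited). The gripper opens to 94 mm and grips with 3 to 60 N. Pads are 16 mm wide; open, the fingers measure 119 mm over their backs; the gripper's body (75 mm by 177 mm) begins 78 mm behind the grasp point.
Start: joints at [1.128, 0.3, 1.521, -0, 1.321, -0.067], TCP at [201.856, 511.609, 205.446] pointing down, gripper open.
Joint ranges: [-3.03, 3.03], [-0.79, 2.21], [0.23, 2.52], [-1.04, 4.18], [0, 3.07], [-2.55, 2.55]. Speed limits (rad/s): [2.22, 2.22, 2.57, 3.14, 3.14, 3.14].

### API

Orientations are given as [roll, pitch, yaw] about the fixed x, y, z axes, in that order (R = Rz(yaw) Ry(pitch) Rx(roll)).
In Python, from cell import read_state, camera, sign_off, pinch_z gives the robot as it stands. The module is installed in compiled form; this text tells all that it offers.
- The arm moves only by the tool servo_tool, never from a script. Its argument "series" is a list of rows, each a list of 6 numbers: the shift along the tool's x, y, z in cm, then the turn, a rotation vector about the tool's x, y, z in rad. In form: [[tx, ty, tz, rx, ry, rz], ...]. A call has exactly 10 rows; each row is the pose to reach, as a shift and turn from the pose commanded when the call began, along the tool's axes at that moment; what a row does not reach only later rows make up. A row lasts 1/12 s, in which the tool goes at most 41.7 mm and 7.16 degrees, less where a joint would pass 70% of its speed; a pose out of reach is approached as far as the arm can. A call with a gripper value outside its range is refused whole. "gripper" is the finger opening in cm, from 0 to 9.4, set as the call begins (left out, the last holds). The fingers move at their own pace and stop on an object; "grip_force" is the grip in N (left out, the last holds). Time passes only in rows, so rows that repeat a pose let the fingers close, or fill a call up. It gives the time, the measured TCP pose, the force and the opening at its end, in the units of the state.
- read_state(): the state, without advancing time (a new reading comes with each control period).
- camera(name): name is "scene" or "side" or "wrist"; returns a dict with "pixels" (420x560x3 uint8, red, green, blue), "fx", "fy", "cx", "cy" (pixels), "k1" (the pictures are not rectified: a ray, as slopes to the right and down, at radius r is drawn at 1 + k1 r^2 times it, then the intrinsics apply), "pose" (4x4, takes a point from camera to world coordinates); the wrist camera has in their place "mount" (4x4, takes a point from camera to tool coordinates, whose origin is the TCP and whose axes are the flange's). Camera axes: x right, y down, z forward; pixel columns grow to the right and rows downward; lengths in mm; the calibration is good to about 2 mm. A picture is of the moment at which its call begins: read the wrist's pose just before it. There is no depth.
- sign_off(): hands the job in, once; it reports no verdict.
The state is a dict: "clock": time; "joints": joint angles; "qd": joint speeds; "effort": joint torques, N m; "eef_pos": TCP position; "eef_rot": TCP orientation; "wrist_force": force on the tool from outside, world axes, zero at the start; "moment": the same for the moment, N m; "finger_gap": finger opening in mm.
Only numpy, scipy, OpenCV 4.12 (cv2) and the standard library are available. Lean on these libraries where they do the work, as an engineer would, in place of code of your own. Each camera call takes 0.05 s, during which the arm holds its last target.

### The job

One lug of the dog ring bolted to the small indexing table is finished, so bring the next one round. Push the black clamp handle round anticlockwise to loosen the table, press the red indexing plunger down with the fingertips and bring it round clockwise (seen from above) to the next notch of the dividing ring so that the plunger springs back up and locks there, then push the clamp handle back until the table is clamped tight again. Push and press only: do not grip the handle, and leave the loose parts round the table where they lie.

Things in the scene. Friction and masses are not known exactly. Their poses are not given: they have to be found in the camera images.
- table_axis (a point): Point on the upright axis of the indexing table, at the height of the table's top (60 mm above the bench), z up. The table: a grey casting 160 mm across fixed to the bench, a steel dividing ring, and above it the turning aluminium table 132 mm across. The turning parts, cup included, reach out 132 mm from the axis.
- index_ring: Fixed steel dividing ring of the table, 166 mm across, its top 44 mm above the bench, with 7 notches 11 mm wide in its edge, 51.4 degrees apart. Origin on the table axis at bench height; it does not turn.
- dog_ring: Dark ring with 7 lugs, the work, bolted on the turning table: 112 mm across, underside 60 mm and top 98 mm above the bench (its clamping stud 102 mm). Origin under its centre, on the table axis.
- plunger_top (a point): Centre of the top of the red round plunger button (48 mm across), 101 mm from the table axis; 78 mm above the bench when up. It sits in a dark round cup (54 mm inside, 62 mm outside, rim 81 mm above the bench) that turns with the table: fingertips that press the button are inside the cup and can also push its wall.
- plunger (a joint): How far the plunger is pressed, m: 0 up (2.5 N to start it), 0.012 fully down (8.5 N); sprung. Beyond about 0.007 its brass tenon is out of the notch, below the ring. Let go between two notches it rides under the ring at about 0.007, the table still free to turn, and springs up by itself into the next notch, which stops the table with 1.5 mm of play either way.
- index_table (a joint): Angle of the turning table, rad, growing clockwise seen from above; about 0 at the start with the plunger in a notch; the next notch clockwise is at 0.898. Unclamped it turns with about 0.06 N m and stays where it is left; clamped it resists with about 2 N m.
- clamp_pivot (a point): Top of the hub of the clamp lever, 34 mm above the bench, on its upright pivot axis, 147 mm from the table axis on an ear of the casting.
- clamp_grip (a point): Centre of the black clamp handle, 53 mm out from the pivot axis and 56 mm above the bench. The handle is 48 mm long, 18 mm thick, 20 mm high, rises outwards at 35 degrees (upper end at about 78 mm) and has upright flat sides; the point's x axis points level outward from the pivot, z up. Free space on both sides.
- clamp_lever (a joint): Angle of the clamp lever in rad: 0 to 0.1 clamped tight (against its stop at 0), growing anticlockwise seen from above as it is loosened; from about 0.4 the table is free, 0.80 is the open stop. It needs about 3 N at the handle and stays where it is left.
- grip_near: One of the two black scales riveted on the clamp handle: the clockwise one (on the side that is pushed to loosen). Origin as clamp_grip.
- grip_far: The other scale of the clamp handle, on its anticlockwise side (pushed to tighten). Origin as clamp_grip.
- cross_block: Loose round grey steel block with drilled bores, standing near the table, 54 mm across, 36 mm high; origin under its centre. To be left alone.
- bevel_gear: Loose bevel gear, teeth up, near the table, 56 mm across, 26 mm high; origin under its centre. To be left alone.
- cross_pin: Loose bright steel pin lying near the table, 19 mm thick and 60 mm long along its y; origin under its centre. To be left alone.

How it is judged:
By the outcome, as a careful person would: the job done as asked, in the order asked, and still so for the second after the job is handed in, with the robot touching nothing.
It also fails if it takes over 58 s, if anything falls off the work surface, if the arm or the gripper's body presses on something with over 40 N, if the wrist force passes 120 N, or if a joint passes its speed limit or range.

## Working session

There is one attempt and no reset: what is moved stays moved. The work goes in short steps, Python scripts to look and compute and a tool call to move; the robot and the scene stay as the last step left them, time stands still between calls to the robot, and variables do not carry over. Pictures are saved under pics/ and viewed, and the job is handed in when it is done.

Besides the shell and the picture viewer there is one more tool, called after "Emit:" as name([rows], argument=value, ...), one row to a line, values as JSON. servo_tool: Moves the arm, as the interface text tells. Its arguments: {"type":"object","properties":{"series":{"type":"array"},"gripper":{"type":"number"},"grip_force":{"type":"number"}},"required":["series"]}

```bash
mkdir -p pics; ls; python3 - <<'E'
from cell import *
import cv2,json,pickle
s=read_state();print(s)
for n in("scene","side","wrist"):
    c=camera(n);cv2.imwrite(f"pics/{n}0.png",c["pixels"][:,:,::-1]);pickle.dump(c,open(f"{n}0.pkl","wb"))
    print(n,{k:v for k,v in c.items() if k!="pixels"})
print(pinch_z)
E
```

```text
pics
{'clock': 0.0, 'joints': array([ 1.12838086e+00,  3.00496732e-01,  1.52159017e+00,  1.08398263e-05,
        1.32069157e+00, -6.65983139e-02]), 'qd': array([ 0.00037296, -0.00148065,  0.00097534,  0.0003358 , -0.00053017,
       -0.00072659]), 'effort': array([-3.29980794e-04, -5.31811166e+01, -3.52729332e+01,  7.07349926e-02,
        2.45210849e-02, -1.16248375e-04]), 'eef_pos': array([201.75356158, 511.37474545, 204.86842569]), 'eef_rot': array([-3.14041017e+00, -8.93909681e-05,  2.76577276e+00]), 'wrist_force': array([ 0.17749202, -0.03060231, -0.67366471]), 'moment': array([ 0.07291028, -0.0284991 ,  0.01867112]), 'finger_gap': 93.68106321241295}
scene {'fx': 386.9732599596778, 'fy': 386.9732599596778, 'cx': 277.0241174134483, 'cy': 213.25042719298307, 'k1': -0.021501347312208284, 'pose': array([[ 6.99187843e-01, -4.39876672e-01,  5.63599923e-01,
         7.92480233e+01],
       [-7.14704139e-01, -4.09883250e-01,  5.66739547e-01,
        -6.75165574e+02],
       [-1.82853376e-02, -7.99064599e-01, -6.00967064e-01,
         5.90768034e+02],
       [ 0.00000000e+00,  0.00000000e
[... 329 characters left out ...]
34e-01,
         4.66195702e+02],
       [-5.74647164e-03, -8.26733119e-01, -5.62564955e-01,
         5.57620153e+02],
       [ 0.00000000e+00,  0.00000000e+00,  0.00000000e+00,
         1.00000000e+00]])}
wrist {'fx': 337.31157023017187, 'fy': 337.31157023017187, 'cx': 276.87447189468304, 'cy': 207.8099125008437, 'k1': 0.0003009477914494646, 'mount': array([[-2.62829366e-04, -9.60174478e-01, -2.79400972e-01,
         8.29638665e+01],
       [ 9.99998841e-01, -6.71353718e-04,  1.36645066e-03,
        -9.26354644e-01],
       [-1.49960793e-03, -2.79400289e-01,  9.60173541e-01,
        -1.78699932e+02],
       [ 0.00000000e+00,  0.00000000e+00,  0.00000000e+00,
         1.00000000e+00]])}
18.8
```

View pics/scene0.png

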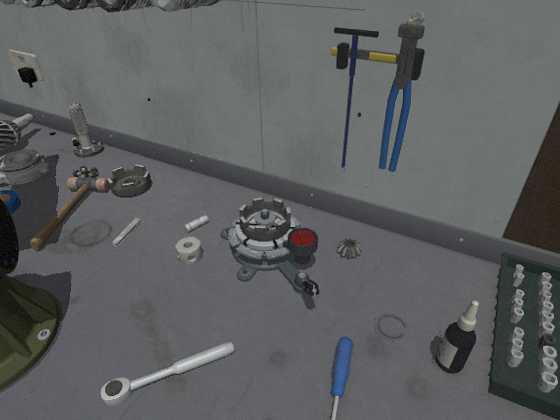

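View pics/side0.png

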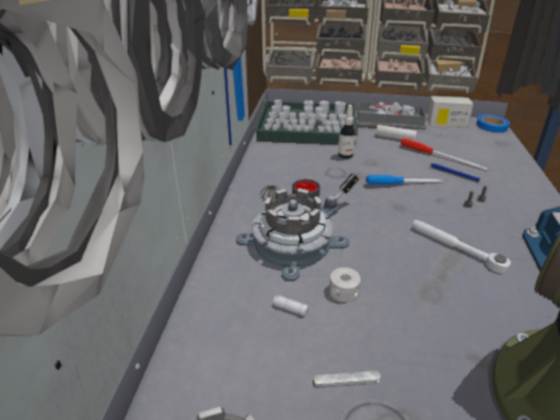

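View pics/wrist0.png

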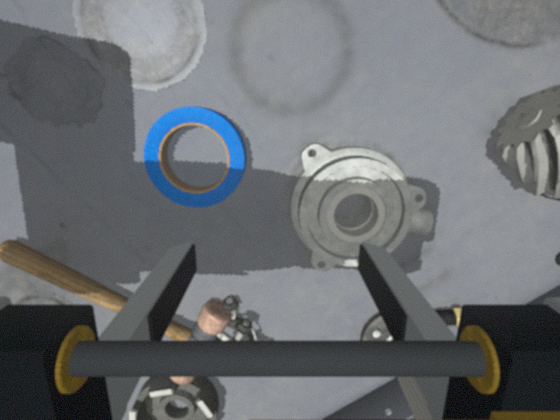

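The table sits near (265,235) in the scene picture, with the red button at (303,240) and the handle at (310,287). In the side picture it is at (290,225). I'll enlarge both.

```bash
cat >h.py <<'E'
import numpy as np,cv2,pickle
def crop(n,f,x0,y0,w,h,k,out):
    c=pickle.load(open(f,"rb")) ; im=c["pixels"][y0:y0+h,x0:x0+w,::-1]
    cv2.imwrite(out,cv2.resize(im,None,fx=k,fy=k,interpolation=cv2.INTER_CUBIC))
def pose(c):return c["pose"]
def ray(c,u,v,P=None):
    x=(u-c["cx"])/c["fx"];y=(v-c["cy"])/c["fy"];a,b=x,y
    for _ in range(20):
        r=a*a+b*b;a=x/(1+c["k1"]*r);b=y/(1+c["k1"]*r)
    P=c["pose"] if P is None else P
    return P[:3,3],P[:3,:3]@np.array([a,b,1.])
def atz(c,u,v,z,P=None):
    o,d=ray(c,u,v,P);return o+d*(z-o[2])/d[2]
def proj(c,p,P=None):
    P=c["pose"] if P is None else P
    q=P[:3,:3].T@(np.asarray(p,float)-P[:3,3]);a,b=q[:2]/q[2];k=1+c["k1"]*(a*a+b*b)
    return np.array([c["cx"]+c["fx"]*a*k,c["cy"]+c["fy"]*b*k])
E
python3 - <<'E'
from h import *
crop(0,"scene0.pkl",205,180,150,120,5,"pics/s1.png")
crop(0,"side0.pkl",220,160,150,125,5,"pics/d1.png")
E
```

```text
(no output)
```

View pics/s1.png

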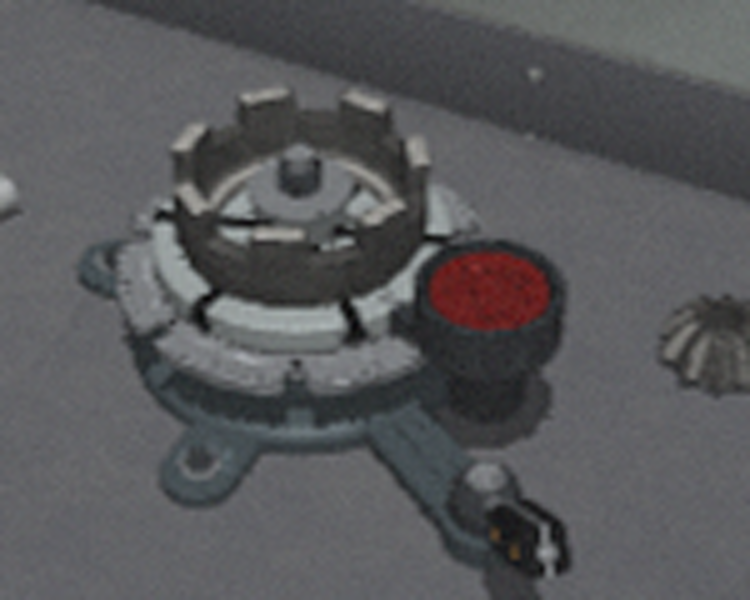

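View pics/d1.png

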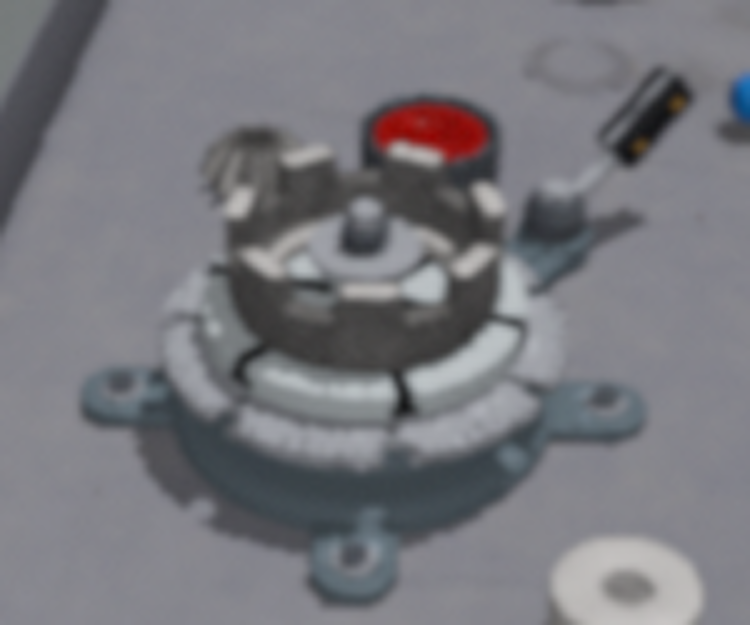

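```bash
python3 - <<'E'
from h import *
a=pickle.load(open("scene0.pkl","rb"));b=pickle.load(open("side0.pkl","rb"))
pts={"stud":((300,160),(367,205),102),"button":((490,290),(432,133),78),"hub":((488,473),(556,188),34),"grip":((528,537),(647,118),56),"gear":((725,310),(250,135),26)}
for n,(p,q,z) in pts.items():
    pa=(205+p[0]/5,180+p[1]/5);pb=(220+q[0]/5,160+q[1]/5)
    A=atz(a,*pa,z);B=atz(b,*pb,z)
    o1,d1=ray(a,*pa);o2,d2=ray(b,*pb)
    M=np.stack([d1,-d2],1);t=np.linalg.lstsq(M,o2-o1,rcond=None)[0]
    X=o1+d1*t[0];Y=o2+d2*t[1]
    print(n,A.round(1),B.round(1),((X+Y)/2).round(1),np.linalg.norm(X-Y).round(1))
E
```

```text
stud [ 523.4 -192.6  102. ] [ 528.3 -190.3  102. ] [ 527.  -190.4  100.7] 3.6
button [ 536.4 -288.6   78. ] [ 536.5 -289.7   78. ] [ 536.1 -288.9   78.4] 0.3
hub [ 491.7 -328.1   34. ] [ 491.1 -335.1   34. ] [ 489.6 -330.    37.2] 0.4
grip [ 461.3 -373.7   56. ] [ 461.1 -375.7   56. ] [ 460.7 -374.2   56.9] 0.1
gear [ 643.2 -333.7   26. ] [ 645.3 -336.    26. ] [ 643.7 -333.9   26.7] 1.8
```

```bash
python3 - <<'E'
from h import *
a=pickle.load(open("scene0.pkl","rb"))
for p in [(0,112),(220,186),(430,250),(560,280)]: print("kerb foot",atz(a,*p,0).round(0))
c=np.array([526.5,-190.3]);b=np.array([536.4,-289.]);h=np.array([491.,-330.5]);g=np.array([461.,-374.5])
for n,p,o in(("button",b,c),("hub",h,c),("grip",g,h)):
    d=p-o;print(n,np.hypot(*d).round(1),np.degrees(np.arctan2(d[1],d[0])).round(1))
E
```

```text
kerb foot [ 351. 1201.    0.]
kerb foot [615.  89.   0.]
kerb foot [ 769. -464.    0.]
kerb foot [ 866. -702.    0.]
button 99.2 -84.3
hub 144.6 -104.2
grip 53.3 -124.3
```

Emit:
servo_tool([
  [-4,-3.5,0,0,0,0.12],
  [-8,-7,0,0,0,0.24],
  [-12,-10.5,0,0,0,0.36],
  [-16,-14,0,0,0,0.48],
  [-20,-17.5,0,0,0,0.6],
  [-23,-20.8,0,0,0,0.72],
  [-26,-23.5,0,0,0,0.84],
  [-29,-26.2,0,0,0,0.96],
  [-31,-28.5,0,0,0,1.08],
  [-33,-30.5,0,0,0,1.2],
], gripper=0, grip_force=30)

```text
clock: 0.98
eef_pos: [384.0, 134.9, 205.5]
eef_rot: [3.141, -0.0, 1.56]
wrist_force: [0.5, 0.0, -0.2]
finger_gap: 30.7
```

Emit:
servo_tool([
  [-4,0.7,0,0,0,0.12],
  [-8,1.5,0,0,0,0.24],
  [-12,2.2,0,0,0,0.36],
  [-16,3,0,0,0,0.48],
  [-20,3.7,0,0,0,0.6],
  [-24,4.5,0,0,0,0.72],
  [-28,5.2,0,0,0,0.84],
  [-32,6,0,0,0,0.96],
  [-35,6.7,0,0,0,1.08],
  [-38,7.5,0,0,0,1.2],
])

```text
clock: 1.82
eef_pos: [456.6, -245.5, 205.2]
eef_rot: [-3.141, 0.0, 0.359]
wrist_force: [0.9, 0.5, 0.6]
finger_gap: 0.7
```

```bash
cat >>h.py <<'E'
from scipy.spatial.transform import Rotation as Ro
def plan(s,p,yaw=None):
    R=Ro.from_euler('xyz',s["eef_rot"]);d=R.inv().apply(np.array(p,float)-s["eef_pos"])/10
    T=Ro.from_euler('xyz',[np.pi,0,yaw]) if yaw is not None else R
    print("row",d.round(2),(R.inv()*T).as_rotvec().round(3))
def wristP(c,s):
    T=np.eye(4);T[:3,:3]=Ro.from_euler('xyz',s["eef_rot"]).as_matrix();T[:3,3]=s["eef_pos"];return T@c["mount"]
E
python3 - <<'E'
from cell import *
from h import *
s=read_state();print(s["eef_pos"],s["eef_rot"]);plan(s,[450,-280,205],0)
E
```

```text
[ 456.60338496 -245.54438095  205.16778791] [-3.14123698e+00  2.60856143e-04  3.58778392e-01]
row [-1.83  2.99  0.02] [-0.     0.     0.359]
```

Emit:
servo_tool([
  [-0.5,1,0,0,0,0.1],
  [-1,2,0,0,0,0.2],
  [-1.5,2.5,0,0,0,0.3],
  [-1.8,3,0,0,0,0.36],
  [-1.8,3,0,0,0,0.36],
  [-1.8,3,0,0,0,0.36],
  [-1.8,3,0,0,0,0.36],
  [-1.8,3,0,0,0,0.36],
  [-1.8,3,0,0,0,0.36],
  [-1.8,3,0,0,0,0.36],
])

```text
clock: 2.65
eef_pos: [450.9, -277.6, 205.5]
eef_rot: [3.142, -0.0, 0.007]
wrist_force: [0.2, -0.3, 0.3]
finger_gap: 0.6
```

```bash
python3 - <<'E'
from cell import *
from h import *
s=read_state();print(s["eef_pos"],s["eef_rot"],s["wrist_force"])
c=camera("wrist");pickle.dump((c,s),open("w1.pkl","wb"));cv2.imwrite("pics/w1.png",c["pixels"][:,:,::-1])
E
```

```text
[ 450.88399964 -277.64041932  205.48168924] [ 3.14156180e+00 -4.00450398e-05  6.88392408e-03] [ 0.1656216  -0.25569669  0.26344586]
```

View pics/w1.png

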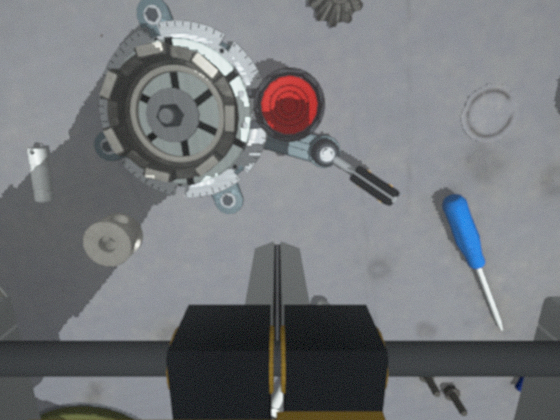

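The wrist view shows the stud at (171,115), the button at (289,103), the hub at (325,151) and the handle centre at about (375,184).

```bash
python3 - <<'E'
from h import *
c,s=pickle.load(open("w1.pkl","rb"));P=wristP(c,s)
for n,u,v,z in(("stud",171,115,102),("button",289,103,78),("hub",325,151,34),("grip",375,184,56),("gripend",394,198,72)): print(n,atz(c,u,v,z,P).round(1))
for n,p in(("stud",(526,-190,102)),("grip",(461,-374.5,56)),("button",(536.4,-289,78))):print(n,proj(c,p,P))
im=c["pixels"][120:220,290:420,::-1];cv2.imwrite("pics/w1c.png",cv2.resize(im,None,fx=6,fy=6,interpolation=2))
E
```

```text
stud [ 526.4 -191.6  102. ]
button [ 536.7 -287.5   78. ]
hub [ 490.5 -326.8   34. ]
grip [ 460.8 -374.8   56. ]
gripend [ 450.8 -389.4   72. ]
stud [169.00272702 115.43554708]
grip [374.67051522 183.83937556]
button [290.7328684  103.32513219]
```

View pics/w1c.png

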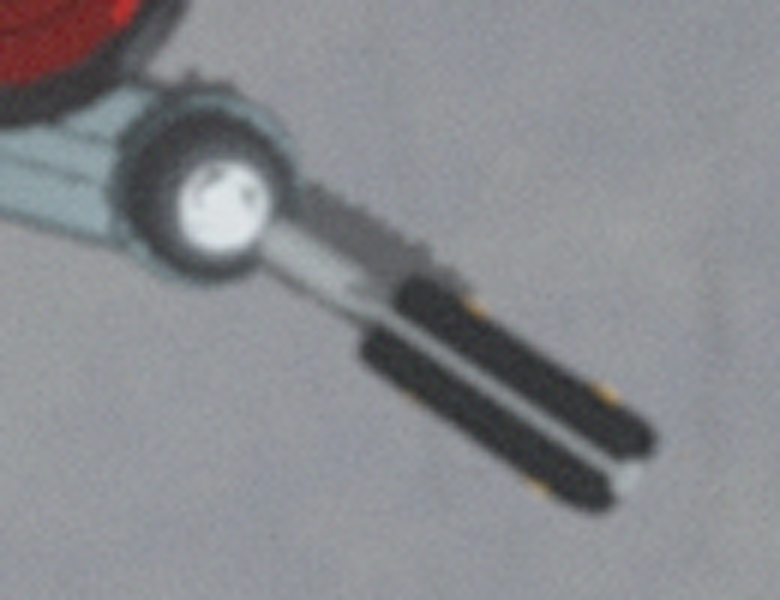

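```bash
python3 - <<'E'
from h import *
h=np.array([491,-330.]);t0=np.radians(-124.3)
p0=None
for off,l in [(34,0)]+[(None,l) for l in np.linspace(0,.72,11)]:
    th=t0+l;u=np.array([np.cos(th),np.sin(th)]);t=np.array([-u[1],u[0]])
    o=off or 9+8*abs(t[0])+12.5*abs(t[1])
    p=h+52*u-o*t
    if p0 is None:p0=p
    print(round(l,2),p.round(1),((p-p0)*[1,-1]/10).round(2))
E
```

```text
0 [ 433.6 -353.8] [ 0. -0.]
0.0 [ 443.  -360.2] [0.94 0.64]
0.07 [ 445.7 -363.8] [1.21 1.  ]
0.14 [ 448.7 -367.2] [1.51 1.34]
0.22 [ 452.  -370.4] [1.84 1.66]
0.29 [ 455.6 -373.3] [2.2  1.95]
0.36 [ 459.5 -375.9] [2.59 2.21]
0.43 [ 463.7 -378.1] [3.01 2.43]
0.5 [ 468.  -380.1] [3.44 2.63]
0.58 [ 472.5 -381.6] [3.89 2.78]
0.65 [ 476.  -382.8] [4.24 2.9 ]
0.72 [ 479.  -383.9] [4.54 3.01]
```

Emit:
servo_tool([
  [-0.8,3.5,0,0,0,0],
  [-1.5,6.5,2,0,0,0],
  [-1.75,7.6,5,0,0,0],
  [-1.75,7.6,8,0,0,0],
  [-1.75,7.6,11,0,0,0],
  [-1.75,7.6,13.5,0,0,0],
  [-1.75,7.6,15,0,0,0],
  [-1.75,7.6,15.8,0,0,0],
  [-1.75,7.6,15.8,0,0,0],
  [-1.75,7.6,15.8,0,0,0],
])

```text
clock: 3.53
eef_pos: [434.0, -354.2, 48.1]
eef_rot: [3.141, -0.0, 0.006]
wrist_force: [0.0, -0.5, 0.4]
finger_gap: 0.5
```

```bash
python3 - <<'E'
from cell import *
from h import *
s=read_state();print(s["eef_pos"],s["wrist_force"])
c=camera("scene");cv2.imwrite("pics/s2.png",cv2.resize(c["pixels"][200:320,230:350,::-1],None,fx=5,fy=5,interpolation=2))
c=camera("wrist");cv2.imwrite("pics/w2.png",c["pixels"][:,:,::-1])
E
```

```text
[ 433.99899923 -354.20851197   48.06435222] [ 0.02792923 -0.45118599  0.38851723]
```

View pics/s2.png

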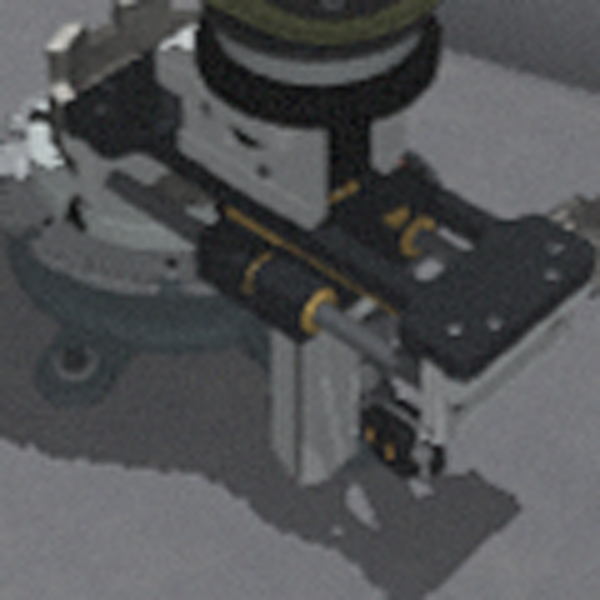

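View pics/w2.png

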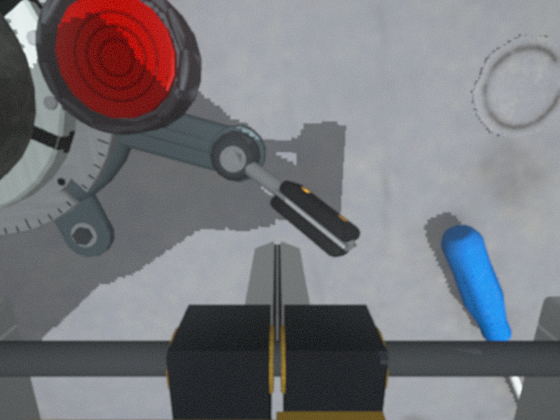

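The fingertips are clear beside the handle on its clockwise side. Next is the loosening arc.

Emit:
servo_tool([
  [0.5,0.35,0,0,0,0],
  [0.95,0.65,0,0,0,0],
  [1.2,1.0,0,0,0,0],
  [1.5,1.35,0,0,0,0],
  [1.85,1.65,0,0,0,0],
  [2.2,1.95,0,0,0,0],
  [2.6,2.2,0,0,0,0],
  [3.0,2.45,0,0,0,0],
  [3.45,2.65,0,0,0,0],
  [3.9,2.8,0,0,0,0],
])

```text
clock: 4.47
eef_pos: [473.2, -381.9, 47.3]
eef_rot: [-3.141, 0.0, 0.006]
wrist_force: [-4.4, 1.9, 1.1]
finger_gap: 0.6
```

Emit:
servo_tool([
  [0.35,0.1,0,0,0,0],
  [0.6,0.2,0,0,0,0],
  [0.75,0.2,0,0,0,0],
  [0.75,0.2,0,0,0,0],
  [0.75,0.2,0,0,0,0],
  [0.75,0.2,0,0,0,0],
  [0.2,0.1,0,0,0,0],
  [-0.8,0,0,0,0,0],
  [-1.5,0,0,0,0,0],
  [-1.5,0,0,0,0,0],
])

```text
clock: 5.3
eef_pos: [457.3, -382.2, 47.7]
eef_rot: [3.141, -0.001, 0.005]
wrist_force: [-0.8, -0.3, -0.2]
finger_gap: 0.3
```

```bash
python3 - <<'E'
from cell import *
from h import *
s=read_state();print(s["eef_pos"],s["wrist_force"],s["clock"])
c=camera("wrist");cv2.imwrite("pics/w3.png",c["pixels"][:,:,::-1]);pickle.dump((c,s),open("w3.pkl","wb"))
E
```

```text
[ 457.25793631 -382.19589317   47.74875421] [-0.77750897 -0.34486811 -0.19587426] 5.3
```

View pics/w3.png

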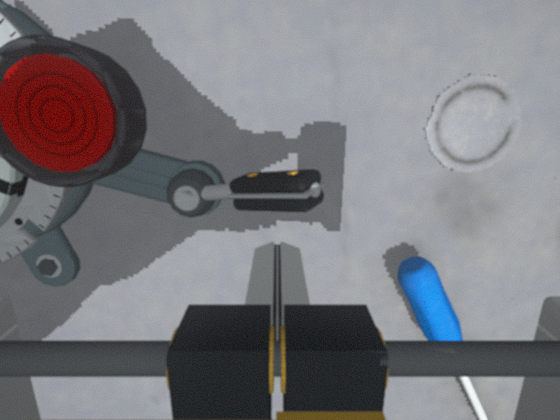

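```bash
python3 - <<'E'
from h import *
c,s=pickle.load(open("w3.pkl","rb"));P=wristP(c,s)
h=atz(c,190,192,34,P);e=atz(c,315,189,75,P);g=atz(c,276,191,57,P)
for p in(e,g):
    d=(p-h)[:2];print(h,p,np.hypot(*d),np.degrees(np.arctan2(d[1],d[0])))
E
```

```text
[ 490.85547867 -331.17447309   34.        ] [ 502.49422333 -399.65552401   75.        ] 69.4630456598535 -80.35442184030865
[ 490.85547867 -331.17447309   34.        ] [ 497.1810704  -381.66603857   57.        ] 50.88625841310285 -82.85917879584784
```

The lever is at about 0.73 rad, so the table is free. I'll rise and go over the button.

Emit:
servo_tool([
  [0,0,-3,0,0,0],
  [0,0,-6,0,0,0],
  [1,-1.5,-7,0,0,0],
  [3,-4,-7,0,0,0],
  [5,-6.5,-7,0,0,0],
  [6.5,-8.5,-7,0,0,0],
  [7.1,-9.2,-6.5,0,0,0],
  [7.1,-9.2,-5.5,0,0,0],
  [7.1,-9.2,-4.7,0,0,0],
  [7.1,-9.2,-4.7,0,0,0],
])

```text
clock: 6.18
eef_pos: [526.9, -290.0, 91.9]
eef_rot: [-3.14, 0.003, 0.005]
wrist_force: [-0.8, -0.2, -0.8]
finger_gap: 0.3
```

```bash
python3 - <<'E'
from cell import *
from h import *
s=read_state();print(s["eef_pos"],s["wrist_force"],s["clock"])
c=camera("scene");cv2.imwrite("pics/s3.png",cv2.resize(c["pixels"][180:300,230:350,::-1],None,fx=5,fy=5,interpolation=2))
c=camera("wrist");cv2.imwrite("pics/w4.png",c["pixels"][:,:,::-1]);pickle.dump((c,s),open("w4.pkl","wb"))
E
```

```text
[ 526.89370732 -289.96227295   91.90001138] [-0.78514996 -0.16875027 -0.8127992 ] 6.1833
```

View pics/w4.png

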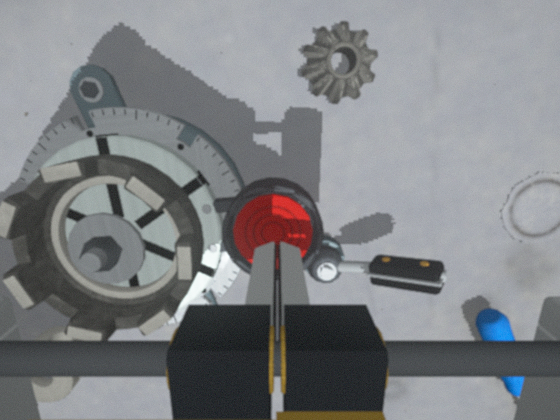

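View pics/s3.png

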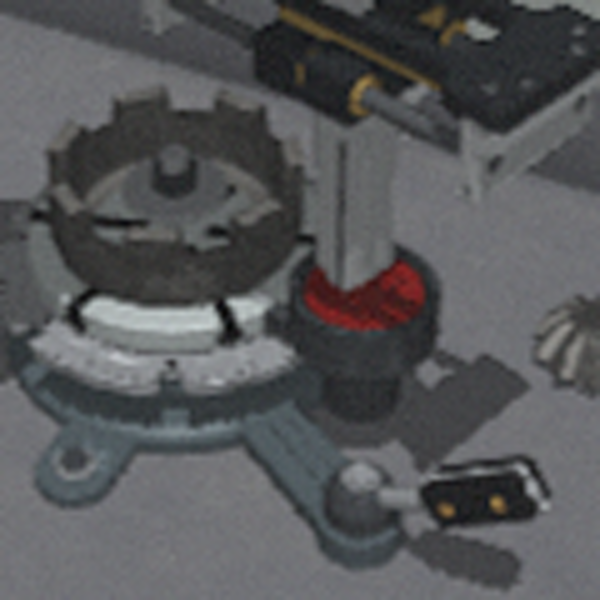

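The fingertips are above the button and inside the cup outline, leaning toward the leading wall. I'll press.

Emit:
servo_tool([
  [0.1,0,0.5,0,0,0],
  [0.1,0,1.0,0,0,0],
  [0.1,0,1.3,0,0,0],
  [0.1,0,1.5,0,0,0],
  [0.1,0,1.75,0,0,0],
  [0.1,0,2.0,0,0,0],
  [0.1,0,2.2,0,0,0],
  [0.1,0,2.4,0,0,0],
  [0.1,0,2.4,0,0,0],
  [0.1,0,2.4,0,0,0],
])

```text
clock: 7.12
eef_pos: [529.6, -289.6, 70.8]
eef_rot: [3.141, -0.001, 0.006]
wrist_force: [-1.1, 0.6, 5.5]
finger_gap: 0.6
```

```bash
python3 - <<'E'
import numpy as np
c=np.array([526,-189.]);p0=np.array([527.9,-290.])
d=p0-c;a0=np.arctan2(d[1],d[0]);r=101
print(np.degrees(a0))
for k in range(0,60,2):
    a=a0-np.radians(k);p=c+r*np.array([np.cos(a),np.sin(a)])
    print(k,p.round(1),((p-p0)*[1,-1]/10).round(2))
E
```

```text
-88.92228572087
0 [ 527.9 -290. ] [-0. -0.]
2 [ 524.4 -290. ] [-0.35 -0.  ]
4 [ 520.9 -289.9] [-0.7  -0.01]
6 [ 517.3 -289.6] [-1.06 -0.04]
8 [ 513.8 -289.3] [-1.41 -0.07]
10 [ 510.3 -288.8] [-1.76 -0.12]
12 [ 506.9 -288.2] [-2.1  -0.18]
14 [ 503.4 -287.4] [-2.45 -0.26]
16 [ 500.  -286.6] [-2.79 -0.34]
18 [ 496.6 -285.6] [-3.13 -0.44]
20 [ 493.2 -284.5] [-3.47 -0.55]
22 [ 489.9 -283.3] [-3.8  -0.67]
24 [ 486.7 -282. ] [-4.12 -0.8 ]
26 [ 483.4 -280.6] [-4.45 -0.94]
28 [ 480.3 -279.1] [-4.76 -1.09]
30 [ 477.2 -277.4] [-5.07 -1.26]
32 [ 474.1 -275.6] [-5.38 -1.44]
34 [ 471.1 -273.8] [-5.68 -1.62]
36 [ 468.2 -271.8] [-5.97 -1.82]
38 [ 465.3 -269.7] [-6.26 -2.03]
40 [ 462.5 -267.6] [-6.54 -2.24]
42 [ 459.8 -265.3] [-6.81 -2.47]
44 [ 457.2 -263. ] [-7.07 -2.7 ]
46 [ 454.7 -260.5] [-7.32 -2.95]
48 [ 452.2 -258. ] [-7.57 -3.2 ]
50 [ 449.9 -255.4] [-7.8  -3.46]
52 [ 447.6 -252.7] [-8.03 -3.73]
54 [ 445.4 -249.9] [-8.25 -4.01]
56 [ 443.3 -247. ] [-8.46 -4.3 ]
58 [ 441.4 -244.1] [-8.65 -4.59]
```

Force is 5.5 N and depth about 6-7 mm. I need a little more before turning.

Emit:
servo_tool([
  [0,0,0.1,0,0,0],
  [0,0,0.2,0,0,0],
  [0,0,0.3,0,0,0],
  [0,0,0.4,0,0,0],
  [0,0,0.4,0,0,0],
  [0,0,0.4,0,0,0],
  [-0.1,0,0.4,0,0,0],
  [-0.2,0,0.4,0,0,0],
  [-0.35,0,0.4,0,0,0],
  [-0.35,0,0.4,0,0,0],
])

```text
clock: 7.95
eef_pos: [526.3, -289.7, 67.3]
eef_rot: [3.141, -0.002, 0.006]
wrist_force: [0.2, 0.5, 7.4]
finger_gap: 0.1
```

Emit:
servo_tool([
  [-0.2,0,0,0,0,0],
  [-0.55,0,0,0,0,0],
  [-0.9,-0.03,0,0,0,0],
  [-1.25,-0.06,0,0,0,0],
  [-1.6,-0.11,0,0,0,0],
  [-1.95,-0.18,0,0,0,0],
  [-2.3,-0.26,0,0,0,0],
  [-2.65,-0.35,0,0,0,0],
  [-3.0,-0.45,0,0,0,0],
  [-3.0,-0.45,0,0,0,0],
])

```text
clock: 8.78
eef_pos: [496.0, -285.3, 67.3]
eef_rot: [3.141, -0.001, 0.006]
wrist_force: [-0.6, -0.2, 7.1]
finger_gap: 0.4
```

```bash
python3 - <<'E'
from cell import *
from h import *
s=read_state();print(s["eef_pos"],s["wrist_force"],s["clock"])
c=camera("wrist");cv2.imwrite("pics/w5.png",c["pixels"][:,:,::-1]);pickle.dump((c,s),open("w5.pkl","wb"))
E
```

```text
[ 495.95350512 -285.34580492   67.27486627] [-0.61844964 -0.22130181  7.11508511] 8.7833
```

View pics/w5.png

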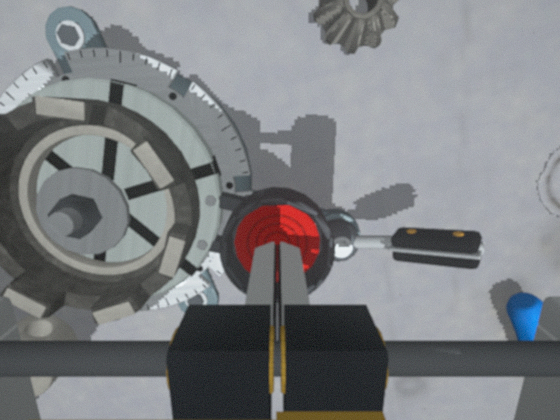

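It is turning with the button. Another 15°, then ease the tips up inside the cup.

Emit:
servo_tool([
  [-0.33,-0.1,0,0,0,0],
  [-0.66,-0.23,0,0,0,0],
  [-0.98,-0.36,0,0,0,0],
  [-1.3,-0.5,0,0,0,0],
  [-1.62,-0.65,0,0,0,0],
  [-1.93,-0.82,0,0,0,0],
  [-2.25,-1.0,0,0,0,0],
  [-2.25,-1.0,-0.2,0,0,0],
  [-2.25,-1.0,-0.4,0,0,0],
  [-2.25,-1.0,-0.5,0,0,0],
])

```text
clock: 9.67
eef_pos: [473.3, -275.3, 71.7]
eef_rot: [3.141, -0.0, 0.006]
wrist_force: [0.6, 0.3, 0.2]
finger_gap: 0.6
```

```bash
python3 - <<'E'
from cell import *
from h import *
s=read_state();print(s["eef_pos"],s["wrist_force"],s["clock"])
c=camera("wrist");cv2.imwrite("pics/w6.png",c["pixels"][:,:,::-1]);pickle.dump((c,s),open("w6.pkl","wb"))
E
```

```text
[ 473.34717983 -275.30485661   71.68472152] [0.63236744 0.31391944 0.20391326] 9.6667
```

View pics/w6.png

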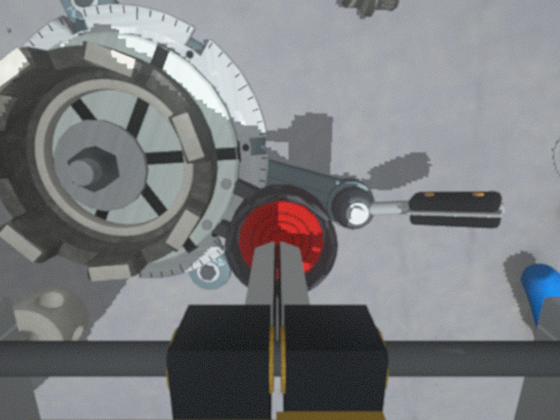

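Emit:
servo_tool([
  [0,0,-0.25,0,0,0],
  [-0.3,-0.2,-0.25,0,0,0],
  [-0.6,-0.4,-0.25,0,0,0],
  [-0.88,-0.62,-0.25,0,0,0],
  [-1.15,-0.85,-0.25,0,0,0],
  [-1.42,-1.08,-0.25,0,0,0],
  [-1.67,-1.32,-0.25,0,0,0],
  [-1.9,-1.52,-0.25,0,0,0],
  [-2.12,-1.72,-0.25,0,0,0],
  [-2.12,-1.72,-0.25,0,0,0],
])

```text
clock: 10.55
eef_pos: [451.9, -257.5, 74.1]
eef_rot: [-3.141, -0.001, 0.006]
wrist_force: [3.6, 1.6, 0.9]
finger_gap: 0.5
```

```bash
python3 - <<'E'
from cell import *
from h import *
s=read_state();print(s["eef_pos"],s["wrist_force"],s["clock"])
c=camera("wrist");cv2.imwrite("pics/w7.png",c["pixels"][:,:,::-1]);pickle.dump((c,s),open("w7.pkl","wb"))
E
```

```text
[ 451.92646663 -257.45676362   74.13852729] [3.61129455 1.58474115 0.88337445] 10.55
```

View pics/w7.png

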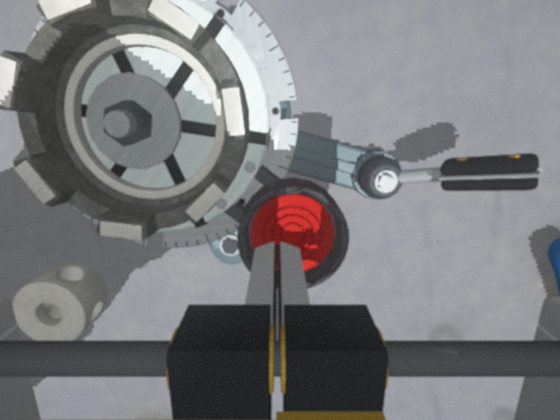

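Emit:
servo_tool([
  [-0.06,-0.07,0,0,0,0],
  [-0.12,-0.14,0,0,0,0],
  [-0.18,-0.21,0,0,0,0],
  [-0.24,-0.28,0,0,0,0],
  [-0.3,-0.35,0,0,0,0],
  [-0.36,-0.42,0,0,0,0],
  [-0.42,-0.49,0,0,0,0],
  [-0.48,-0.56,0,0,0,0],
  [-0.48,-0.56,0,0,0,0],
  [-0.48,-0.56,0,0,0,0],
])

```text
clock: 11.43
eef_pos: [447.4, -252.4, 74.2]
eef_rot: [3.142, -0.001, 0.006]
wrist_force: [5.8, 1.3, 2.5]
finger_gap: 0.4
```

```bash
python3 - <<'E'
from cell import *
from h import *
s=read_state();print(s["eef_pos"],s["wrist_force"],s["clock"])
c=camera("wrist");cv2.imwrite("pics/w8.png",c["pixels"][:,:,::-1]);pickle.dump((c,s),open("w8.pkl","wb"))
E
```

```text
[ 447.38764738 -252.39252925   74.1874895 ] [5.83489218 1.32142746 2.5055173 ] 11.4333
```

View pics/w8.png

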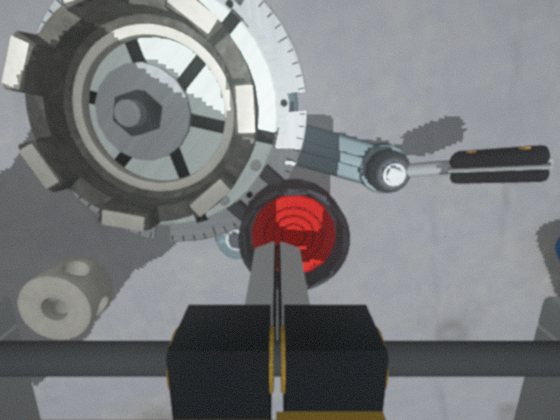

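```bash
python3 - <<'E'
from h import *
A=np.array([526,-189.5])
for f,u,v in(("w4.pkl",272,228),("w7.pkl",293,232),("w8.pkl",297,237)):
    c,s=pickle.load(open(f,"rb"));P=wristP(c,s);p=atz(c,u,v,81,P)[:2];d=p-A;print(p,np.hypot(*d),np.degrees(np.arctan2(d[1],d[0])))
c,s=pickle.load(open("w8.pkl","rb"));im=c["pixels"][150:310,190:390,::-1];cv2.imwrite("pics/w8c.png",cv2.resize(im,None,fx=4,fy=4,interpolation=2))
E
```

```text
[ 539.36243374 -287.07533016] 98.48603805293799 -82.20214637788503
[ 468.52925572 -266.22302785] 95.86088592300094 -126.83569664207661
[ 461.08320257 -263.39223138] 98.35777776728926 -131.30038773368057
```

View pics/w8c.png

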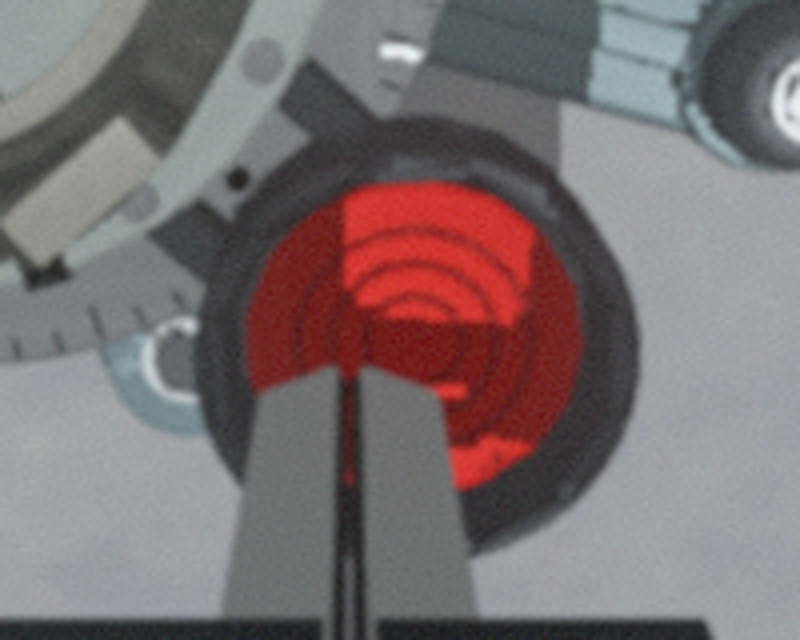

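About 49° turned. I'll continue in small steps.

Emit:
servo_tool([
  [-0.05,-0.06,0,0,0,0],
  [-0.1,-0.12,0,0,0,0],
  [-0.15,-0.18,0,0,0,0],
  [-0.2,-0.24,0,0,0,0],
  [-0.25,-0.3,0,0,0,0],
  [-0.3,-0.36,0,0,0,0],
  [-0.3,-0.36,0,0,0,0],
  [-0.3,-0.36,0,0,0,0],
  [-0.3,-0.36,0,0,0,0],
  [-0.3,-0.36,0,0,0,0],
])

```text
clock: 12.32
eef_pos: [444.0, -249.1, 73.9]
eef_rot: [-3.141, 0.0, 0.006]
wrist_force: [-0.8, -0.0, 4.4]
finger_gap: 0.3
```

```bash
python3 - <<'E'
from cell import *
from h import *
s=read_state();print(s["eef_pos"],s["wrist_force"],s["clock"])
c=camera("wrist");cv2.imwrite("pics/w9.png",c["pixels"][:,:,::-1]);pickle.dump((c,s),open("w9.pkl","wb"))
im=c["pixels"][150:310,190:390,::-1];cv2.imwrite("pics/w9c.png",cv2.resize(im,None,fx=4,fy=4,interpolation=2))
E
```

```text
[ 443.98116121 -249.06254227   73.90097942] [-0.82188056 -0.01986819  4.38522334] 12.3167
```

View pics/w9c.png

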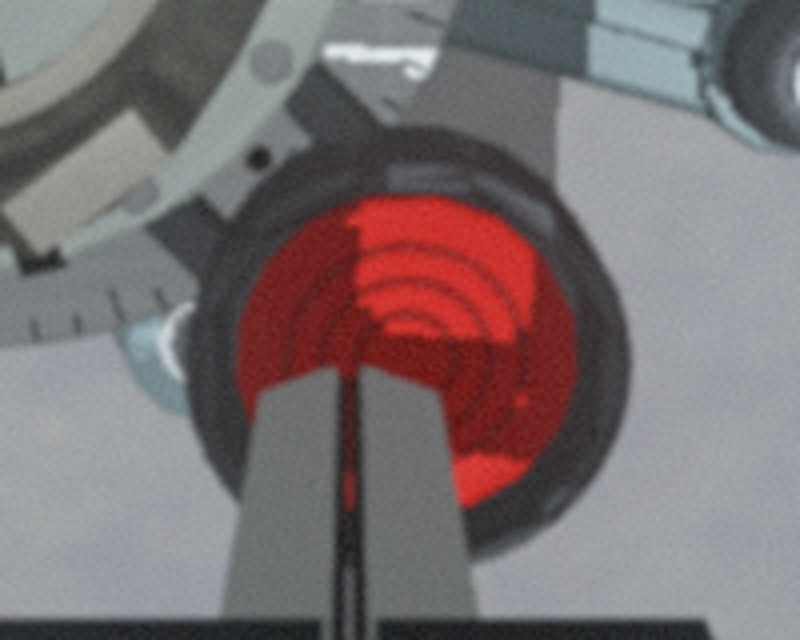

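The vertical force is now 4.4 N with the tips at 73.9 mm. That is the force of the button pressing at about 4 mm depth, so the tenon has sprung into the notch. I'll lift off and check.

Emit:
servo_tool([
  [0.1,0.1,-0.3,0,0,0],
  [0.2,0.2,-1,0,0,0],
  [0.2,0.2,-3,0,0,0],
  [0.2,0.2,-6,0,0,0],
  [0.2,0.2,-9,0,0,0],
  [0.2,0.2,-11,0,0,0],
  [-1,1,-12,0,0,0],
  [-2,3,-12,0,0,0],
  [-2,3,-12,0,0,0],
  [-2,3,-12,0,0,0],
])

```text
clock: 13.2
eef_pos: [424.0, -279.6, 194.2]
eef_rot: [-3.142, -0.0, 0.004]
wrist_force: [-0.9, -0.6, -0.5]
finger_gap: 0.1
```

```bash
python3 - <<'E'
from cell import *
from h import *
s=read_state();print(s["eef_pos"],s["wrist_force"],s["clock"])
c=camera("wrist");cv2.imwrite("pics/wa.png",c["pixels"][:,:,::-1]);pickle.dump((c,s),open("wa.pkl","wb"))
c=camera("side");pickle.dump(c,open("sd2.pkl","wb"));cv2.imwrite("pics/da.png",cv2.resize(c["pixels"][150:290,210:370,::-1],None,fx=5,fy=4.2,interpolation=2))
E
```

```text
[ 423.9919617  -279.56232873  194.15134833] [-0.86828066 -0.64029503 -0.54605234] 13.2
```

View pics/wa.png

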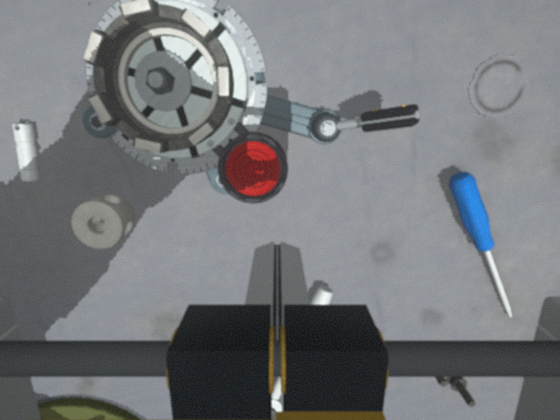

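View pics/da.png

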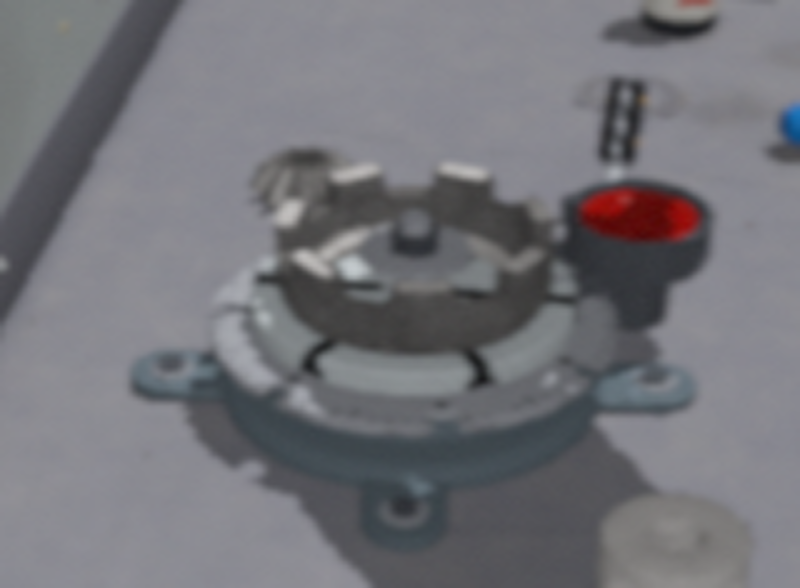

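```bash
python3 - <<'E'
from h import *
c,s=pickle.load(open("wa.pkl","rb"));P=wristP(c,s)
b=pickle.load(open("side0.pkl","rb"))
A=np.array([526,-190])
for p in(atz(c,253,167,78,P),atz(b,338.6,200.7,78)):
    d=p[:2]-A;print(p,np.hypot(*d),np.degrees(np.arctan2(d[1],d[0])))
E
```

```text
[ 455.64808603 -258.35280548   78.        ] 98.08923394948354 -135.8257292886301
[ 455.32985819 -262.27037813   78.        ] 101.0805446071308 -134.35859364864868
```

The button is at -135°, so the table has turned about 51°, and it is up near the rim as at the start. Next is the closing path.

```bash
python3 - <<'E'
from h import *
h=np.array([491,-330.]);t0=np.radians(-124.3)
p0=None
for off,l in [(33,.73)]+[(None,l) for l in np.append(np.linspace(.73,0,13),[-.05,-.1])]:
    th=t0+l;u=np.array([np.cos(th),np.sin(th)]);t=np.array([-u[1],u[0]])
    o=off or 9+8*abs(t[0])+12.5*abs(t[1])
    p=h+52*u+o*t
    if p0 is None:p0=p
    print(round(l,2),p.round(1),((p-p0)*[1,-1]/10).round(2))
E
```

```text
0.73 [ 530.5 -377.2] [ 0. -0.]
0.73 [ 516.2 -379.1] [-1.43  0.19]
0.67 [ 512.5 -380.6] [-1.8   0.34]
0.61 [ 508.6 -381.8] [-2.19  0.46]
0.55 [ 505.9 -382.8] [-2.46  0.56]
0.49 [ 503.4 -383.7] [-2.71  0.65]
0.43 [ 500.8 -384.5] [-2.97  0.73]
0.36 [ 498.1 -385.1] [-3.24  0.79]
0.3 [ 495.3 -385.6] [-3.52  0.84]
0.24 [ 492.5 -386. ] [-3.81  0.88]
0.18 [ 489.5 -386.2] [-4.1  0.9]
0.12 [ 486.5 -386.2] [-4.4  0.9]
0.06 [ 483.5 -386.1] [-4.7   0.88]
0.0 [ 480.4 -385.7] [-5.01  0.85]
-0.05 [ 477.9 -385.3] [-5.27  0.81]
-0.1 [ 475.3 -384.7] [-5.52  0.75]
```

Emit:
servo_tool([
  [2.5,2.3,0,0,0,0],
  [5,4.6,0,0,0,0],
  [7.5,6.9,0,0,0,0],
  [9.7,8.9,1,0,0,0],
  [10.7,9.8,3.5,0,0,0],
  [10.7,9.8,6.5,0,0,0],
  [10.7,9.8,9.5,0,0,0],
  [10.7,9.8,12,0,0,0],
  [10.7,9.8,14,0,0,0],
  [10.7,9.8,14.6,0,0,0],
])

```text
clock: 14.13
eef_pos: [531.0, -374.7, 43.9]
eef_rot: [-3.138, 0.004, 0.007]
wrist_force: [0.3, 0.1, -0.8]
finger_gap: 0.3
```

```bash
python3 - <<'E'
from cell import *
from h import *
s=read_state();print(s["eef_pos"],s["wrist_force"],s["clock"])
c=camera("scene");cv2.imwrite("pics/sb.png",cv2.resize(c["pixels"][190:310,240:360,::-1],None,fx=5,fy=5,interpolation=2))
c=camera("wrist");cv2.imwrite("pics/wb.png",c["pixels"][:,:,::-1])
E
```

```text
[ 530.96545537 -374.6736371    43.90891726] [ 0.33045667  0.12133156 -0.80778001] 14.1333
```

View pics/wb.png

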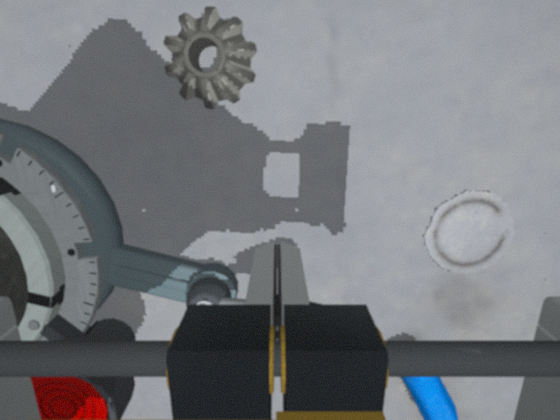

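View pics/sb.png

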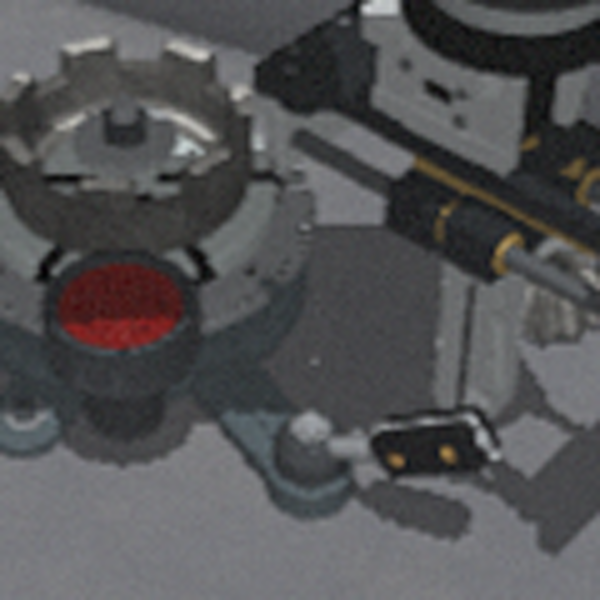

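Emit:
servo_tool([
  [-0.7,0.1,-0.2,0,0,0],
  [-1.4,0.2,-0.2,0,0,0],
  [-1.8,0.35,-0.2,0,0,0],
  [-2.15,0.45,-0.2,0,0,0],
  [-2.45,0.55,-0.2,0,0,0],
  [-2.7,0.65,-0.2,0,0,0],
  [-2.95,0.73,-0.2,0,0,0],
  [-3.25,0.79,-0.2,0,0,0],
  [-3.5,0.84,-0.2,0,0,0],
  [-3.8,0.88,-0.2,0,0,0],
])

```text
clock: 15.07
eef_pos: [493.8, -385.5, 49.9]
eef_rot: [-3.142, -0.0, 0.006]
wrist_force: [3.1, 0.7, 0.4]
finger_gap: 0.2
```

Emit:
servo_tool([
  [-0.2,0.02,0,0,0,0],
  [-0.4,0.02,0,0,0,0],
  [-0.6,0.02,0,0,0,0],
  [-0.8,0,0,0,0,0],
  [-0.95,0,0,0,0,0],
  [-1.1,-0.02,0,0,0,0],
  [-1.25,-0.03,0,0,0,0],
  [-1.25,-0.03,0,0,0,0],
  [-1.25,-0.03,0,0,0,0],
  [-1.25,-0.03,0,0,0,0],
])

```text
clock: 15.9
eef_pos: [481.3, -385.4, 49.9]
eef_rot: [3.142, 0.0, 0.006]
wrist_force: [1.7, -0.3, -0.5]
finger_gap: 0.5
```

Nearly at the stop. I'll keep pushing gently until the force rises.

Emit:
servo_tool([
  [-0.05,0,0,0,0,0],
  [-0.1,0,0,0,0,0],
  [-0.15,-0.02,0,0,0,0],
  [-0.2,-0.03,0,0,0,0],
  [-0.25,-0.04,0,0,0,0],
  [-0.3,-0.05,0,0,0,0],
  [-0.3,-0.05,0,0,0,0],
  [-0.3,-0.05,0,0,0,0],
  [-0.3,-0.05,0,0,0,0],
  [-0.3,-0.05,0,0,0,0],
])

```text
clock: 16.73
eef_pos: [478.4, -384.9, 50.0]
eef_rot: [3.142, 0.0, 0.006]
wrist_force: [2.8, 0.6, -0.2]
finger_gap: 0.4
```

Emit:
servo_tool([
  [-0.05,0.01,0,0,0,0],
  [-0.1,0,0,0,0,0],
  [-0.15,-0.02,0,0,0,0],
  [-0.2,-0.03,0,0,0,0],
  [-0.25,-0.04,0,0,0,0],
  [-0.3,-0.05,0,0,0,0],
  [-0.3,-0.05,0,0,0,0],
  [-0.3,-0.05,0,0,0,0],
  [-0.3,-0.05,0,0,0,0],
  [-0.3,-0.05,0,0,0,0],
])

```text
clock: 17.57
eef_pos: [476.9, -384.6, 50.3]
eef_rot: [3.14, -0.004, 0.006]
wrist_force: [14.7, -1.6, -4.1]
finger_gap: 0.8
```

The force has jumped to 15 N against the stop. I'll back off and look.

Emit:
servo_tool([
  [0.4,-0.1,0,0,0,0],
  [1.2,-0.2,0,0,0,0],
  [2,-0.3,0,0,0,0],
  [2,-0.3,-2,0,0,0],
  [2,-0.3,-5,0,0,0],
  [1,-1.5,-8,0,0,0],
  [-1,-4,-11,0,0,0],
  [-3,-7,-14,0,0,0],
  [-4,-10,-15,0,0,0],
  [-4,-10,-15,0,0,0],
])

```text
clock: 18.4
eef_pos: [434.4, -281.5, 203.9]
eef_rot: [3.139, -0.004, 0.007]
wrist_force: [0.5, -0.1, -0.1]
finger_gap: 0.6
```

Emit:
servo_tool([
  [0,0,0,0,0,0],
  [0,0,0,0,0,0],
  [0,0,0,0,0,0],
  [0,0,0,0,0,0],
  [0,0,0,0,0,0],
  [0,0,0,0,0,0],
  [0,0,0,0,0,0],
  [0,0,0,0,0,0],
  [0,0,0,0,0,0],
  [0,0,0,0,0,0],
])

```text
clock: 19.23
eef_pos: [434.9, -284.6, 200.0]
eef_rot: [3.142, -0.0, 0.006]
wrist_force: [0.5, 0.5, -0.4]
finger_gap: 0.6
```

```bash
python3 - <<'E'
from cell import *
from h import *
s=read_state();print(s["eef_pos"],s["wrist_force"],s["clock"])
c=camera("wrist");cv2.imwrite("pics/wc.png",c["pixels"][:,:,::-1]);pickle.dump((c,s),open("wc.pkl","wb"))
c=camera("side");cv2.imwrite("pics/dc.png",cv2.resize(c["pixels"][150:290,210:370,::-1],None,fx=5,fy=4.2,interpolation=2))
E
```

```text
[ 434.85719066 -284.63672453  199.95929371] [ 0.46157999  0.53009267 -0.37381901] 19.2333
```

View pics/wc.png

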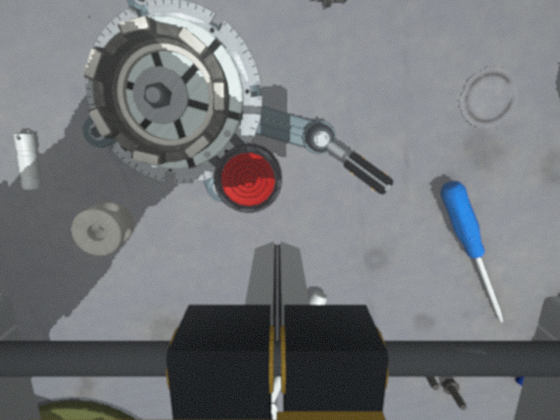

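View pics/dc.png

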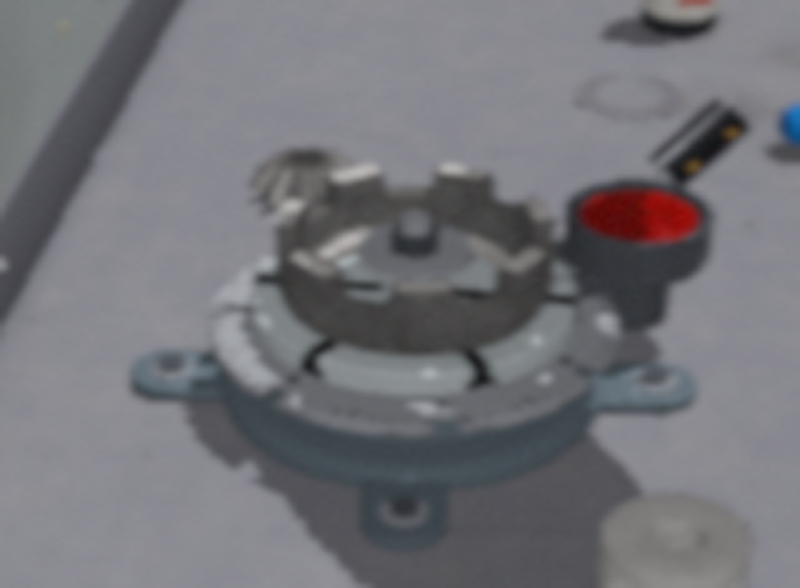

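```bash
python3 - <<'E'
from h import *
c,s=pickle.load(open("wc.pkl","rb"));P=wristP(c,s)
for p in((490.5,-326.8,34),(460.8,-374.8,56),(450.8,-389.4,72)):print(proj(c,p,P).round(1))
im=c["pixels"][110:210,280:410,::-1];cv2.imwrite("pics/wcc.png",cv2.resize(im,None,fx=6,fy=6,interpolation=2))
p=atz(c,248,178,78,P);d=p[:2]-[526,-190];print(p,np.degrees(np.arctan2(d[1],d[0])))
E
```

```text
[319.4 135.4]
[370.7 168.8]
[390.2 182.5]
[ 455.48195822 -258.30452633   78.        ] -135.91349950235565
```

View pics/wcc.png

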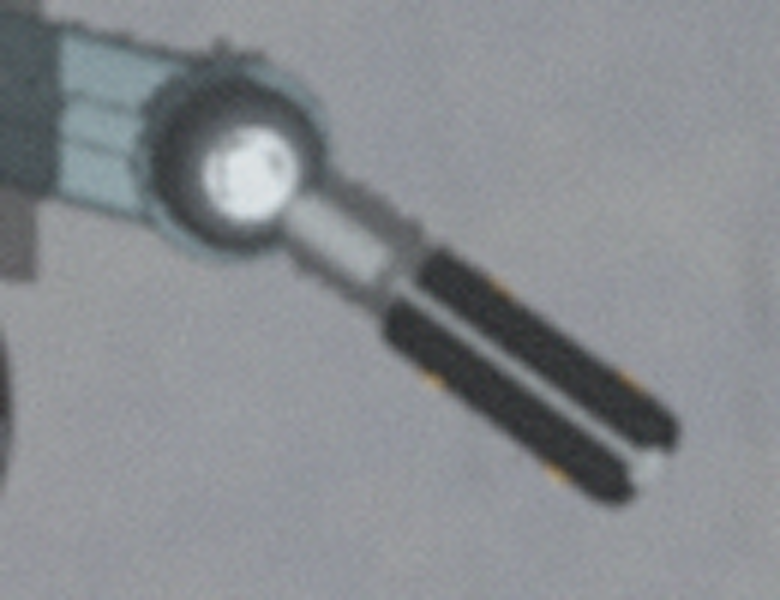

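```bash
python3 - <<'E'
from h import *
for f,u,v in(("w1.pkl",394.7,199.7),("wc.pkl",388.3,187.)):
    c,s=pickle.load(open(f,"rb"));P=wristP(c,s);d=(atz(c,u,v,75,P)-[491,-329,75])[:2];print(np.hypot(*d),np.degrees(np.arctan2(d[1],d[0])))
from cell import *
print(read_state()["clock"]);print(sign_off())
E
```

```text
72.90824674121575 -124.34512090136805
72.7197553551921 -127.0138745106871
19.3333
the job is handed in; nothing more can be done
None
```

The next lug is round, the plunger is locked in the next notch and the table is clamped again. I handed the job in at 19.3 s on the robot's clock.

- **Loosening:** I pushed the handle anticlockwise with shut fingertips to about 0.73 rad, well past the 0.4 where the table comes free.
- **Indexing:** I pressed the plunger about 10 mm (7.4 N) and turned the table clockwise. Part way round I eased the tips up and pushed on the cup wall until the plunger sprang into the notch.
- **Clamping:** I pushed the handle back until the force rose to about 15 N against its stop, then withdrew.

**Last checks**
- **Table angle:** the button went from about -84° to -135.9° in the wrist picture. The side picture, taken before clamping, gave -134.4°. Both agree with one 51.4° step to within about 1.5°.
- **Plunger:** it looks up, near the cup rim as at the start. When it sprang up, the vertical force (4.4 N at 73.9 mm) fitted the tenon being in the notch.
- **Handle:** it lies at -127.0°, against -124.3° at the start. That puts it about 0.05 rad further clockwise, which fits it now resting on its stop.
- **Loose parts:** the fingertips stayed clear of the block, gear and pin, and they look undisturbed in the pictures. I did not measure their positions again.
- **Forces:** the highest wrist reading I saw, taken at the end of each move, was about 15 N. After withdrawing it was near zero, and the robot was touching nothing.

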